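# Close the stitching tin and lift off its outer lid

### The arm

A 7-joint arm with a two-finger parallel gripper is mounted at the origin on the work surface. World frame = base frame: x ahead of the robot, y to its left, z up, the work surface at z = 0. Lengths are in m, angles in rad, forces in N, time in s.
With the tool pointing down it reaches from about 0.4 to 0.75 m from the base axis. Payload 19.5 kg.
Tool frame: the origin (TCP) lies at the very end of the fingers, on their centre line; the grasp point (between the pads) lies 19 mm behind it; z points along the fingers, y is the line along which they close (so a half turn about z gives the same grasp; the last joint's range is limited). The gripper opens to 85 mm and grips with 20 to 120 N. Pads are 22 mm wide; open, the fingers measure 114 mm over their backs; the gripper's body (76 mm by 85 mm) begins 54 mm behind the grasp point. The pads swing forward as they close: fully open they stand 13 mm farther back than shut.
Start: joints at [-1.276, 0.707, -0.028, 1.485, 0.022, 0.951, -0.075], TCP at [0.19, 0.543, 0.231] pointing down, gripper open.
Joint ranges: [-2.71, 2.71], [-0.32, 2.16], [-1.57, 1.52], [0, 2.45], [-1.46, 4.6], [0, 2.02], [-2.83, 2.83]. Speed limits (rad/s): [1.89, 1.89, 2.57, 2.57, 3.01, 3.01, 3.01].

### API

Orientations are given as a 3x3 rotation matrix whose columns are the frame's x, y, z axes.
In Python, from cell import status, cams, order, finder gives the robot as it stands.
- The arm moves only by the shell command python3 -m crank 'ROWS' [FORCE]. ROWS is JSON, a list of rows, each a list of 7 numbers: the turn, a rotation vector about the world's x, y, z in units of 6 degrees (1.0 is 6 degrees), then the shift along the world's x, y, z in units of 30 mm (1.0 is 30 mm), then the finger opening in mm, from 0 to 85.4. A call has 1 to 20 rows; each row shifts and turns the commanded pose from where the row before left it; what a row does not reach is not made up. A row lasts 1/12 s, in which the tool goes at most 41.7 mm and 7.16 degrees, less where a joint would pass 70% of its speed; a pose out of reach is approached as far as the arm can. A call is refused whole if a number of a shift passes 1 or a number of a turn 1, either way. A call with a gripper value outside its range is refused whole. The fingers move at their own pace and stop on an object; FORCE is the grip in N (left out, the last holds). Time passes only in rows, so rows that do not move let the fingers close. It gives the time, the measured TCP pose, the force, the opening and the grip force at its end, in the units of the state.
- status.sense(): the state, without advancing time (a new reading comes with each control period).
- cams.get_image(name): name is "scene" or "top"; returns a dict with "frame" (384x512x3 uint8, red, green, blue), "depth" (384x512 float32, m along the optical axis (not along the pixel's ray), 0 where there is no reading), "K" (3x3 intrinsics, pixels), "cam_to_world" (4x4, takes a point from camera to world coordinates). Camera axes: x right, y down, z forward; pixel columns grow to the right and rows downward; lengths in m; the calibration is good to about 2 mm. A picture is of the moment at which its call begins.
- order.hand_in(): hands the job in; it is judged then, once.
Trained networks look in the newest picture that a camera, given by its name, has taken for a name from the list of things; names that differ only in an ending like _2 or _b are one class to them, and where a whole thing is asked for, a point or a joint stands for the part that bears it (a point fixed in the world has none). Each returns a list of dicts, best first, with "score" (0 to 1); they miss things now and then, are a little off and sometimes report something else, mostly with a low value. They report only what shows in the picture. A call takes as long as a camera call.
- finder.look_for(camera, label): "xy" ([column, row] as shares, 0 to 1, of the picture: columns of its width, rows of its height, amid what is visible of it).
- finder.masks_of(camera, label): "mask" (384x512 bool, what is visible of it) and "xy" ([column, row] as shares, 0 to 1, of the picture: columns of its width, rows of its height, amid what is visible of it).
- finder.mark_of(camera, label): "xy" ([column, row] as shares, 0 to 1, of the picture: columns of its width, rows of its height: a listed point, or the origin of a listed thing).
The state is a dict: "clock": time; "q": joint angles; "qd": joint speeds; "joint_efforts": joint torques, N m; "tool_pos": TCP position; "eef_rot": TCP orientation; "force": force on the tool from outside, world axes, zero at the start; "wrist_torque": the same for the moment, N m; "opening": finger opening in m; "finger_force": force on a finger pad.
Only numpy, scipy, OpenCV 4.12 (cv2) and the standard library are available. Lean on these libraries where they do the work, as an engineer would, in place of code of your own. Each camera call takes 0.05 s, during which the arm holds its last target. There are 200 camera calls.

### The job

Drop the two spare thread spools into the open stitching tin, then pick up its two lids together by the brass band of the inner lid and lower them gently onto the tin, still nested, until the inner lid is fully home. Then take the wooden handle and lift the outer lid off alone, leaving the inner lid seated and undisturbed so that its tool tray lies open, and finish still holding the outer lid level and steady in the gripper, about 10 cm above where it sat. Leave the jar, the wax puck and the hammer where they are.

Things in the scene. Friction and masses are not known exactly. Their poses are not given: they have to be found in the camera images.
- tin: open, empty rectangular green tin with a brass line near its rim, loose on the bench (0.4 kg). Outside 122 (its x) x 62 (its y) x 58 mm high, walls and floor 3 mm: opening 116 x 56 mm, 55 mm deep. Origin: centre of its underside, z up. It stands on the left or right side of the bench, the lids on the other.
- tin_rim (a point): centre of the tin's mouth, level with its rim, 58 mm above the bench
- inner_lid: inner lid: a brass tray (0.26 kg with the tools bedded in its cork) lying on the bench, the outer lid in it. Origin: centre of its underside, z up. Plug 112 x 52 mm, z = 0 to 8 mm (108 x 48 mm in the lower 4 mm); brass band 124 (x) x 64 (y) mm, z = 8 to 30 mm. Home: its band rests on the tin's rim, origin 50 mm above the tin's, 2 mm side play, x along the tin's x either way round.
- inner_lid_band (a point): middle of the inner lid's brass band, 19 mm above the lid's underside. The band is gripped across its 64 mm width (the lid's y), from above, fingers outside; it overhangs the tin by 1 mm all round. Lifting by the band brings both lids.
- outer_lid: outer lid (0.13 kg): a green plate 123 (its x) x 63 (its y) mm, z = 6 to 8.5 mm, on a plug 112 x 52 mm. Origin: centre of the plug's underside, z up. It rests loose by its weight on the inner lid's band, its plug in the tray with 2 mm side play, origin 24 mm above the inner lid's. Nothing fastens the two lids: lifting by the handle brings the outer lid alone.
- outer_lid_handle (a point): middle of the outer lid's dark wooden bar handle: 48 mm long (along the lid's x), 14 mm wide (y), 22 mm high; this point is 19.5 mm above the outer lid's origin, 11 mm below the handle's top
- spool_red: spool of red waxed thread with white flanges, standing on end on the far part of the bench: diameter 28 mm, height 32 mm, 0.03 kg. Origin: centre of its lower flange's underside.
- spool_red_center (a point): middle of the red spool, 16 mm from either end
- spool_blue: spool of blue waxed thread, otherwise the same as the red one
- spool_blue_center (a point): middle of the blue spool, 16 mm from either end
- jar: bystander: amber jar of edge dressing with a black cap, 54 mm in diameter, 75 mm high, at the left of the bench; origin at the centre of its underside
- wax_puck: bystander: yellow puck of beeswax, 40 mm in diameter, 18 mm high, in the middle of the bench; origin at the centre of its underside
- hammer: bystander: hammer about 200 mm long lying flat at the right of the bench, lower than 40 mm; origin near its middle

How it is judged:
By the outcome, as a careful person would: the job done as asked, in the order asked, and still so for the second after the job is handed in, while the arm keeps its last pose, push and grip.
It also fails if it takes over 72 s, if anything falls off the work surface, if the arm or the gripper's body presses on something with over 40 N, if the wrist force passes 120 N, or if a joint passes its speed limit or range.

## Working session

There is one attempt and no reset: what is moved stays moved. The work goes in short steps, Python scripts to look and compute and a shell command to move; the robot and the scene stay as the last step left them, time stands still between calls to the robot, and variables do not carry over. Pictures are saved under pics/ and viewed, at most 10 in all, crops included, and the job is handed in when it is done.

```bash
mkdir -p pics; cat > h.py <<'E'
import numpy as np, cv2
from cell import status, cams, order, finder
def pts(d,mask):
    v,u=np.nonzero(mask&(d["depth"]>0)); z=d["depth"][v,u]; K=d["K"]
    p=np.c_[(u-K[0,2])*z/K[0,0],(v-K[1,2])*z/K[1,1],z]
    T=d["cam_to_world"]; return p@T[:3,:3].T+T[:3,3]
def onplane(d,xy,zz):
    K=d["K"];T=d["cam_to_world"]; r=np.linalg.inv(K)@[xy[0]*512,xy[1]*384,1]
    r=T[:3,:3]@r; return T[:3,3]+r*(zz-T[2,3])/r[2]
def rect(p):
    (c,s,a)=cv2.minAreaRect((p[:,:2]*1000).astype(np.float32)); return np.round(c,1),np.round(s,1),round(a,1)
E
python3 - <<'E'
from h import *
out=[]
for c in("scene","top"):
    d=cams.get_image(c); out.append(d["frame"])
    print(c,d["cam_to_world"].round(2).tolist())
    for n in["tin","inner_lid","outer_lid","outer_lid_handle","spool_red","spool_blue","jar","wax_puck","hammer"]:
        for r in finder.masks_of(c,n)[:2]:
            p=pts(d,r["mask"])
            if len(p)<5: continue
            zt=np.percentile(p[:,2],97); t=p[p[:,2]>zt-.006]
            print(n,round(r["score"],2),np.round(r["xy"],3),"n",len(p),"ztop",zt.round(3),*rect(t),"mean",t.mean(0).round(3))
cv2.imwrite("pics/a.png",cv2.resize(np.hstack(out),(800,300))[:,:,::-1])
cv2.imwrite("pics/top.png",cv2.resize(out[1],(800,600))[:,:,::-1])
s=status.sense();print(s["eef_rot"],s["tool_pos"],s["opening"],s["force"])
E
```

```text
scene [[-0.16, 0.82, -0.55, 1.23], [0.99, 0.12, -0.1, 0.08], [-0.01, -0.56, -0.83, 1.02], [0.0, 0.0, 0.0, 1.0]]
tin 0.77 [0.437 0.467] n 1398 ztop 0.059 [ 536.1 -150.1] [ 64.1 127. ] 74.4 mean [ 0.543 -0.15   0.057]
inner_lid 0.46 [0.672 0.55 ] n 102 ztop 0.03 [580.9 191.4] [57.7  3.8] 87.1 mean [0.581 0.184 0.028]
outer_lid 0.57 [0.684 0.503] n 1026 ztop 0.055 [520.5 195.5] [13.9 49.4] 87.6 mean [0.522 0.195 0.054]
outer_lid_handle 0.86 [0.684 0.504] n 936 ztop 0.055 [520.5 195.5] [13.9 49.4] 87.6 mean [0.522 0.196 0.054]
outer_lid_handle 0.66 [0.681 0.56 ] n 113 ztop 0.031 [580.9 191.4] [57.7  3.9] 87.1 mean [0.581 0.189 0.028]
spool_red 0.51 [0.638 0.646] n 157 ztop 0.034 [684.5 142.5] [25.9 23.8] 5.2 mean [0.685 0.142 0.032]
spool_blue 0.54 [0.42  0.602] n 129 ztop 0.035 [ 685.6 -127.6] [27.  22.4] 13.9 mean [ 0.686 -0.128  0.032]
jar 0.75 [0.828 0.54 ] n 630 ztop 0.077 [552.  371.8] [45.2 48.1] 30.2 mean [0.552 0.372 0.075]
wax_puck 0.76 [0.544 0.55 ] n 194 ztop 0.021 [601.7  11.7] [35.9 33.3] 1.4 mean [0.602 0.011 0.018]
hammer 0.56 [0.234 0.462] n 941 ztop 0.029 [ 494.8 -423.4
[... 517 characters left out ...]
 195. ] [14.1 45.2] 87.6 mean [0.519 0.195 0.055]
spool_blue 0.39 [0.57  0.404] n 79 ztop 0.036 [ 683.9 -128.3] [22.  23.3] 2.1 mean [ 0.684 -0.128  0.033]
jar 0.72 [0.218 0.509] n 423 ztop 0.079 [551.  368.7] [45.2 43. ] 46.6 mean [0.551 0.369 0.076]
wax_puck 0.5 [0.472 0.474] n 149 ztop 0.022 [599.3  10.2] [33.1 34.3] 1.6 mean [0.6   0.009 0.019]
hammer 0.57 [0.784 0.559] n 903 ztop 0.029 [ 493.9 -425.1] [ 85.4 198.8] 85.0 mean [ 0.522 -0.436  0.026]
[[-9.43789358e-01  3.30547494e-01 -4.76570425e-05]
 [ 3.30547497e-01  9.43789352e-01 -1.09168299e-04]
 [ 8.89290152e-06 -1.18784795e-04 -9.99999993e-01]] [0.19003187 0.54266581 0.2312503 ] 0.08541010683145524 [0.10547021 0.47491382 0.56401298]
```

View pics/top.png

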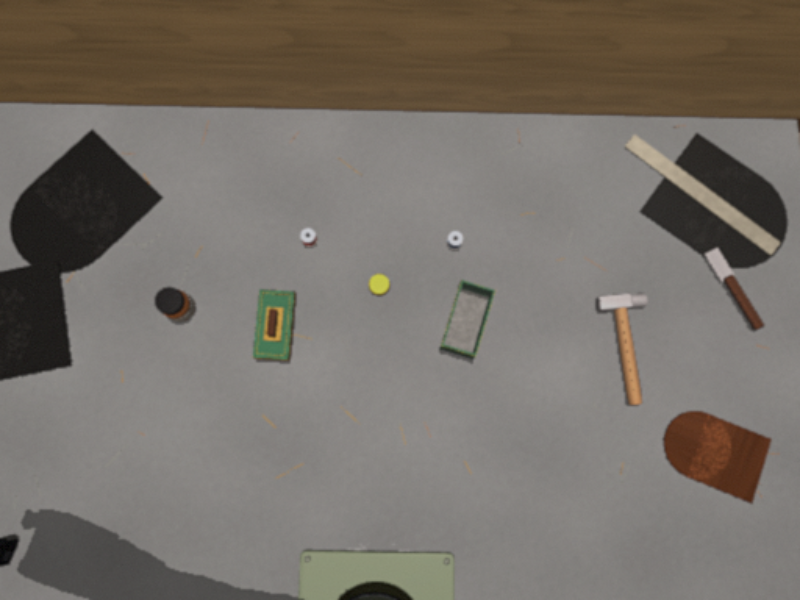

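```bash
python3 - <<'E'
from h import *
d=cams.get_image("top")
for n in["spool_red","spool_blue","spool_red_center","spool_blue_center","inner_lid_band","outer_lid_handle","tin_rim"]:
    for r in finder.mark_of("top",n)[:2]:
        z={"s":.016,"i":.019,"o":.0435,"t":.058}[n[0]]
        if n in("spool_red","spool_blue"): z=0
        print(n,round(r["score"],2),onplane(d,r["xy"],z).round(4))
E
```

```text
spool_red 0.61 [0.6805 0.1462 0.    ]
spool_blue 0.61 [ 0.6866 -0.136   0.    ]
spool_red_center 0.47 [0.6828 0.1403 0.016 ]
spool_blue_center 0.59 [0.5239 0.1927 0.016 ]
spool_blue_center 0.58 [ 0.6868 -0.1271  0.016 ]
inner_lid_band 0.72 [ 0.5393 -0.1496  0.019 ]
inner_lid_band 0.49 [0.5185 0.188  0.019 ]
outer_lid_handle 0.55 [0.5259 0.1945 0.0435]
tin_rim 0.83 [ 0.533  -0.1441  0.058 ]
tin_rim 0.35 [0.6703 0.1291 0.058 ]
```

```bash
python3 -m crank '[[0,0,-0.543,0.915,-0.743,-0.2,50],[0,0,-0.543,0.915,-0.743,-0.2,50],[0,0,-0.543,0.915,-0.743,-0.2,50],[0,0,-0.543,0.915,-0.743,-0.2,50],[0,0,-0.543,0.915,-0.743,-0.2,50],[0,0,-0.543,0.915,-0.743,-0.2,50],[0,0,-0.543,0.915,-0.743,-0.2,50],[0,0,-0.543,0.915,-0.743,-0.2,50],[0,0,-0.543,0.915,-0.743,-0.2,50],[0,0,-0.543,0.915,-0.743,-0.2,50],[0,0,-0.543,0.915,-0.743,-0.2,50],[0,0,-0.543,0.915,-0.743,-0.2,50],[0,0,-0.543,0.915,-0.743,-0.2,50],[0,0,-0.543,0.915,-0.743,-0.2,50],[0,0,-0.543,0.915,-0.743,-0.2,50],[0,0,-0.543,0.915,-0.743,-0.2,50],[0,0,-0.543,0.915,-0.743,-0.2,50],[0,0,-0.543,0.915,-0.743,-0.2,50],[0,0,0,0,0,0,50],[0,0,0,0,0,0,50]]' 30
```

```text
clock: 3.07
tool_pos: [0.6846, 0.1397, 0.1222]
eef_rot: [[-0.206, 0.978, -0.001], [0.978, 0.206, -0.001], [-0.001, -0.001, -1.0]]
force: [-0.4, -0.2, 0.0]
opening: 0.0501
finger_force: 0.0
```

```bash
python3 -m crank '[[0,0,0,0,0.08,-0.8,50],[0,0,0,0,0,-0.8,50],[0,0,0,0,0,-0.8,50],[0,0,0,0,0,-0.8,50],[0,0,0,0,0,-0.6,50],[0,0,0,0,0,0,50],[0,0,0,0,0,0,20],[0,0,0,0,0,0,20],[0,0,0,0,0,0,20],[0,0,0,0,0,0,20],[0,0,0,0,0,0,20],[0,0,0,0,0,0,20]]' 30
```

```text
clock: 4.07
tool_pos: [0.6848, 0.1443, 0.0109]
eef_rot: [[-0.209, 0.978, 0.002], [0.978, 0.209, 0.001], [0.0, 0.002, -1.0]]
force: [-1.7, 1.3, 8.1]
opening: 0.0254
finger_force: 29.7
```

```bash
python3 -m crank '[[0,0,0,0,0,0.8,20],[0,0,0,0,0,1,20],[0,0,0,0,0,1,20],[0,0,0,0,0,1,20],[0,0,-0.39,-0.356,-0.836,0,20],[0,0,-0.39,-0.356,-0.836,0,20],[0,0,-0.39,-0.356,-0.836,0,20],[0,0,-0.39,-0.356,-0.836,0,20],[0,0,-0.39,-0.356,-0.836,0,20],[0,0,-0.39,-0.356,-0.836,0,20],[0,0,-0.39,-0.356,-0.836,0,20],[0,0,-0.39,-0.356,-0.836,0,20],[0,0,-0.39,-0.356,-0.836,0,20],[0,0,-0.39,-0.356,-0.836,0,20],[0,0,-0.39,-0.356,-0.836,0,20],[0,0,-0.39,-0.356,-0.836,0,20],[0,0,0,0,0,0,20],[0,0,0,0,0,0,20]]' 30
python3 - <<'E'
from h import *
d=cams.get_image("scene"); cv2.imwrite("pics/b.png",cv2.resize(d["frame"][110:290,140:380],(800,600))[:,:,::-1])
E
```

```text
clock: 5.57
tool_pos: [0.5557, -0.1583, 0.124]
eef_rot: [[0.278, 0.961, 0.001], [0.961, -0.278, -0.0], [-0.0, 0.001, -1.0]]
force: [-0.3, 0.0, 0.0]
opening: 0.0257
finger_force: 29.6
```

View pics/b.png

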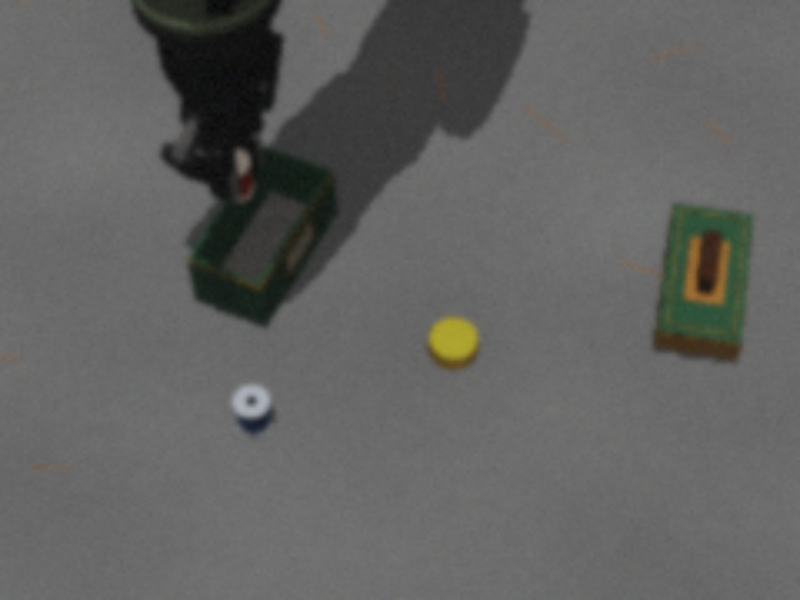

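The red spool hangs in the gripper (crop 243,172) over the tin; blue still stands at (252,402). I'll lower and release.

```bash
python3 -m crank '[[0,0,0,0,0,-0.9,20],[0,0,0,0,0,-0.9,20],[0,0,0,0,0,-0.9,20],[0,0,0,0,0,0,20],[0,0,0,0,0,0,34],[0,0,0,0,0,0,36],[0,0,0,0,0,0,38],[0,0,0,0,0,0,38],[0,0,0,0,0,1,38],[0,0,0,0,0,1,38],[0,0,0,0,0,1,50]]' 30
python3 - <<'E'
from h import *
s=status.sense();p=np.array([.685,-.128]);print((p-s["tool_pos"][:2])/.03, s["tool_pos"])
E
```

```text
clock: 6.53
tool_pos: [0.5559, -0.1571, 0.1343]
eef_rot: [[0.276, 0.961, 0.0], [0.961, -0.276, -0.0], [-0.0, 0.0, -1.0]]
force: [-0.7, 0.7, 0.8]
opening: 0.0489
finger_force: 0.0
[4.30470673 0.97029862] [ 0.5558588  -0.15710896  0.13427905]
```

```bash
python3 -m crank '[[0,0,0,0.86,0.194,0,50],[0,0,0,0.86,0.194,0,50],[0,0,0,0.86,0.194,0,50],[0,0,0,0.86,0.194,0,50],[0,0,0,0.86,0.194,0,50],[0,0,0,0,0,-0.5,50],[0,0,0,0,0,-0.9,50],[0,0,0,0,0,-0.9,50],[0,0,0,0,0,-0.9,50],[0,0,0,0,0,-0.8,50],[0,0,0,0,0,0,50],[0,0,0,0,0,0,20],[0,0,0,0,0,0,20],[0,0,0,0,0,0,20],[0,0,0,0,0,0,20],[0,0,0,0,0,0,20],[0,0,0,0,0,0,20]]' 30
```

```text
clock: 7.95
tool_pos: [0.686, -0.1282, 0.0144]
eef_rot: [[0.276, 0.961, 0.003], [0.961, -0.276, -0.001], [0.0, 0.003, -1.0]]
force: [-1.3, 0.2, 9.4]
opening: 0.025
finger_force: 29.7
```

```bash
python3 - <<'E'
from h import *
d=cams.get_image("top"); f=d["frame"]; cv2.imwrite("pics/c.png",cv2.resize(f[120:270,220:420],(800,600),interpolation=cv2.INTER_CUBIC)[:,:,::-1])
for r in finder.masks_of("top","tin")[:1]:
    p=pts(d,r["mask"]);t=p[p[:,2]>.052];print(rect(t))
E
```

```text
(array([ 533.6, -154.8]), array([ 55.6, 123.3]), 72.9)
```

View pics/c.png

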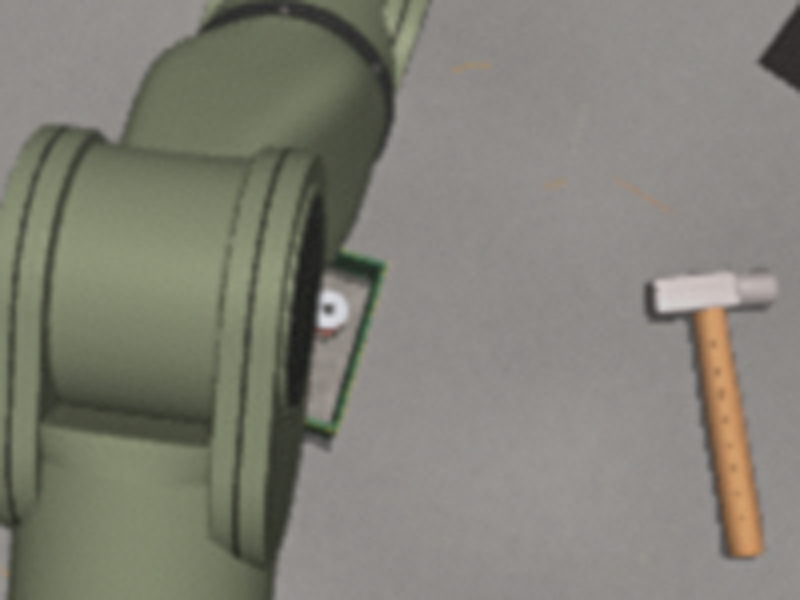

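Red stands in the far half of the tin (crop 328,310). Now the blue goes into the near half.

```bash
python3 -m crank '[[0,0,0,0,0,0.8,20],[0,0,0,0,0,1,20],[0,0,0,0,0,1,20],[0,0,0,0,0,1,20],[0,0,0,-0.833,-0.073,0,20],[0,0,0,-0.833,-0.073,0,20],[0,0,0,-0.833,-0.073,0,20],[0,0,0,-0.833,-0.073,0,20],[0,0,0,-0.833,-0.073,0,20],[0,0,0,-0.833,-0.073,0,20],[0,0,0,-0.833,-0.073,0,20],[0,0,0,0,0,-0.4,20],[0,0,0,0,0,-0.9,20],[0,0,0,0,0,-0.9,20],[0,0,0,0,0,-0.6,20],[0,0,0,0,0,0,20]]' 30
python3 -m crank '[[0,0,0,0,0,0,34],[0,0,0,0,0,0,36],[0,0,0,0,0,0,38],[0,0,0,0,0,0,38],[0,0,0,0,0,1,38],[0,0,0,0,0,1,38],[0,0,0,0,0,1,50],[0,0,0,0,0,1,85]]' 30
```

```text
clock: 9.38
tool_pos: [0.5092, -0.1431, 0.0404]
eef_rot: [[0.276, 0.961, -0.003], [0.961, -0.276, 0.001], [0.0, -0.003, -1.0]]
force: [0.0, -0.4, -0.9]
opening: 0.0252
finger_force: 29.6
clock: 10.05
tool_pos: [0.5099, -0.1433, 0.1645]
eef_rot: [[0.276, 0.961, 0.001], [0.961, -0.276, -0.0], [0.0, 0.001, -1.0]]
force: [0.1, 0.7, -0.9]
opening: 0.0605
finger_force: 0.0
```

```bash
python3 -m crank '[[0,0,0.96,0.019,0.627,0,85],[0,0,0.96,0.019,0.627,0,85],[0,0,0.96,0.019,0.627,0,85],[0,0,0.96,0.019,0.627,0,85],[0,0,0.96,0.019,0.627,0,85],[0,0,0.96,0.019,0.627,0,85],[0,0,0.96,0.019,0.627,0,85],[0,0,0.96,0.019,0.627,0,85],[0,0,0.96,0.019,0.627,0,85],[0,0,0.96,0.019,0.627,0,85],[0,0,0.96,0.019,0.627,0,85],[0,0,0.96,0.019,0.627,0,85],[0,0,0.96,0.019,0.627,0,85],[0,0,0.96,0.019,0.627,0,85],[0,0,0.96,0.019,0.627,0,85],[0,0,0.96,0.019,0.627,0,85],[0,0,0.96,0.019,0.627,0,85],[0,0,0.96,0.019,0.627,0,85],[0,0,0,0,0,0,85]]' 30
python3 - <<'E'
from h import *
fs=[]
for c in("top","scene"):
    d=cams.get_image(c); fs.append(d["frame"])
    for n in("tin","outer_lid"):
        for r in finder.masks_of(c,n)[:1]:
            p=pts(d,r["mask"])
            t=p[(p[:,2]>.052)&(p[:,2]<.066)] if n=="tin" else p[(p[:,2]>.026)&(p[:,2]<.04)]
            print(c,n,len(t),rect(t) if len(t)>4 else "")
            if n=="outer_lid":
                t=p[(p[:,2]>.048)&(p[:,2]<.062)];print(" handle",len(t),rect(t) if len(t)>4 else "")
a=fs[0][170:270,240:340];b=fs[1][120:270,140:365]
cv2.imwrite("pics/d.png",np.hstack([cv2.resize(a,(400,400)),cv2.resize(b,(400,400))])[:,:,::-1])
print(status.sense()["q"])
E
```

```text
clock: 11.63
tool_pos: [0.5199, 0.1988, 0.1629]
eef_rot: [[-1.0, 0.031, 0.001], [0.031, 1.0, 0.002], [-0.001, 0.002, -1.0]]
force: [-0.5, 0.8, -0.4]
opening: 0.085
finger_force: 0.0
top tin 170 (array([ 533.8, -150.4]), array([ 63.5, 123.3]), 73.7)
top outer_lid 172 (array([ 495.5, -424.5]), array([ 84.3, 189.2]), 85.0)
 handle 0 
scene tin 264 (array([ 534.1, -149.7]), array([ 66.2, 127.9]), 73.1)
scene outer_lid 850 (array([519.4, 195.8]), array([ 63.6, 124.7]), 88.1)
 handle 92 (array([519.3, 195.5]), array([13.8, 52.7]), 87.4)
[-0.29237252  0.77242165 -0.23622492  1.64179195  0.24134267  0.7561178
  0.88766732]
```

View pics/d.png

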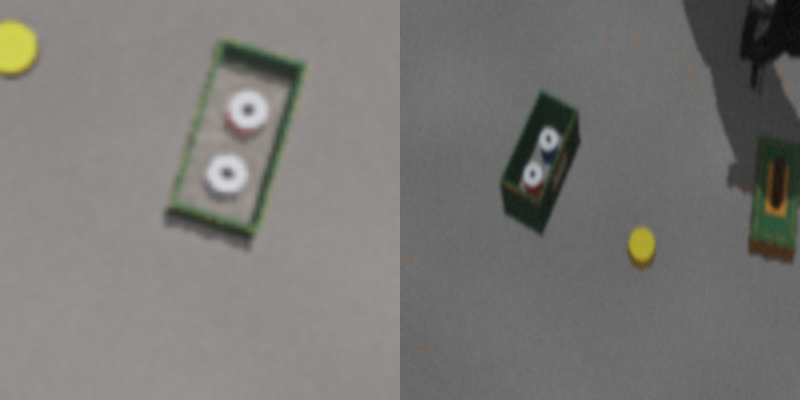

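Both spools stand inside the tin (left crop 246,110 and 227,176), tin unmoved. Descending onto the lid band.

```bash
python3 -m crank '[[0,0,-0.08,0,-0.11,-0.5,85],[0,0,0,0,0,-1,85],[0,0,0,0,0,-1,85],[0,0,0,0,0,-0.8,85],[0,0,0,0,0,-0.7,85],[0,0,0,0,0,-0.5,85],[0,0,0,0,0,-0.4,85],[0,0,0,0,0,-0.3,85],[0,0,0,0,0,-0.2,85],[0,0,0,0,0,0,85],[0,0,0,0,0,0,85]]' 30
```

```text
clock: 12.85
tool_pos: [0.5205, 0.1919, 0.0007]
eef_rot: [[-0.999, 0.049, 0.0], [0.049, 0.999, -0.0], [-0.0, -0.0, -1.0]]
force: [0.5, 0.3, -0.5]
opening: 0.0853
finger_force: 0.0
```

```bash
python3 -m crank '[[0,0,0,-0.03,0.12,0,85],[0,0,0.05,0,0,0,85],[0,0,0,0,0,0,74],[0,0,0,0,0,0,68],[0,0,0,0,0,0,60],[0,0,0,0,0,0,55],[0,0,0,0,0,0,55],[0,0,0,0,0,0,55],[0,0,0,0,0,0,55]]' 40
```

```text
clock: 13.6
tool_pos: [0.5195, 0.1955, 0.0007]
eef_rot: [[-0.999, 0.044, 0.0], [0.044, 0.999, -0.0], [-0.0, -0.0, -1.0]]
force: [-2.2, -0.7, 7.9]
opening: 0.0635
finger_force: 43.7
```

```bash
python3 -m crank '[[0,0,0,0,0,0.2,55],[0,0,0,0,0,0.4,55],[0,0,0,0,0,0.6,55],[0,0,0,0,0,0.7,55],[0,0,0,0,0,0.7,55],[0,0,0,0,0,0.5,55],[0,0,0,0,0,0.3,55],[0,0,0,0,0,0,55]]' 40
python3 -m crank '[[0,0,-0.1,0.02,-0.3,0,55],[0,0,-0.16,0.034,-0.6,0,55],[0,0,-0.166,0.034,-0.8,0,55],[0,0,-0.166,0.034,-0.8,0,55],[0,0,-0.166,0.034,-0.8,0,55],[0,0,-0.166,0.034,-0.8,0,55],[0,0,-0.166,0.034,-0.8,0,55],[0,0,-0.166,0.034,-0.8,0,55],[0,0,-0.166,0.034,-0.8,0,55],[0,0,-0.166,0.034,-0.8,0,55],[0,0,-0.166,0.034,-0.8,0,55],[0,0,-0.166,0.034,-0.8,0,55],[0,0,-0.166,0.034,-0.8,0,55],[0,0,-0.166,0.034,-0.8,0,55],[0,0,-0.1,0.02,-0.6,0,55],[0,0,0,0,-0.42,0,55],[0,0,0,0,0,0,55],[0,0,0,0,0,0,55]]' 40
cat > m.py <<'E'
from h import *
fs=[]
for c in("scene","top"):
    d=cams.get_image(c); fs.append(d["frame"]); s=status.sense()
    p=pts(d,np.ones((384,512),bool)); t0=s["tool_pos"]
    p=p[np.hypot(p[:,0]-.534,p[:,1]+.15)<.09]
    h=np.histogram(p[:,2],bins=np.arange(.05,.20,.003)); print(c,[(round(float(b),3),int(n)) for n,b in zip(*h) if n>40])
    for n in("inner_lid","outer_lid","tin"):
        for r in finder.masks_of(c,n)[:1]:
            q=pts(d,r["mask"]); print(n,round(r["score"],2),len(q),np.percentile(q,[3,97],axis=0).round(3).tolist())
a=fs[0][110:240,150:310]
cv2.imwrite("pics/%.1f.png"%s["clock"],cv2.resize(a,(738,600),interpolation=cv2.INTER_CUBIC)[:,:,::-1]);print(s["clock"])
E
python3 m.py
```

```text
clock: 14.27
tool_pos: [0.52, 0.1957, 0.1043]
eef_rot: [[-0.999, 0.044, 0.002], [0.044, 0.999, 0.001], [-0.002, 0.001, -1.0]]
force: [-0.1, 0.3, -3.9]
opening: 0.0634
finger_force: 46.5
clock: 15.77
tool_pos: [0.5333, -0.1503, 0.1016]
eef_rot: [[-0.958, 0.287, -0.001], [0.287, 0.958, 0.0], [0.001, 0.0, -1.0]]
force: [-0.1, 0.2, -3.6]
opening: 0.0633
finger_force: 46.4
scene [(0.053, 54), (0.056, 73), (0.128, 83), (0.131, 331), (0.134, 175), (0.155, 49), (0.158, 47), (0.161, 53), (0.173, 41), (0.197, 45)]
inner_lid 0.76 189 [[0.558, -0.192, 0.109], [0.601, -0.124, 0.132]]
outer_lid 0.73 609 [[0.518, -0.188, 0.13], [0.593, -0.129, 0.156]]
tin 0.75 808 [[0.482, -0.192, 0.001], [0.6, -0.106, 0.059]]
top [(0.131, 51), (0.134, 43)]
16.0167
```

```bash
python3 - <<'E'
from h import *
a=np.radians(-16.5); ex=np.array([np.cos(a),np.sin(a)]); ey=np.array([-ex[1],ex[0]])
d=cams.get_image("scene"); p=pts(d,np.ones((384,512),bool)); s=status.sense()
c=s["tool_pos"][:2]; u=(p[:,:2]-c)@ex; v=(p[:,:2]-c)@ey
for n,lo,hi in(("tin",.054,.063),("plate",.1285,.137)):
    m=(p[:,2]>lo)&(p[:,2]<hi)&(abs(u)<.09)&(abs(v)<.05)
    print(n,m.sum(),"u",np.percentile(u[m],[1,5,50,95,99]).round(4),"v",np.percentile(v[m],[1,5,50,95,99]).round(4),rect(p[m]))
    w=m&(u>.045); 
    if w.sum()>3: print("  far end v",np.percentile(v[w],[2,98]).round(4),"u max",u[w].max().round(4))
E
```

```text
tin 148 u [-0.0608 -0.0531  0.0408  0.0625  0.0629] v [-0.0309 -0.0293  0.0278  0.0318  0.0323] (array([ 535. , -149.6]), array([ 64. , 124.6]), 73.3)
  far end v [-0.03    0.0321] u max 0.0634
plate 580 u [-0.0187 -0.0074  0.0316  0.0612  0.063 ] v [-0.0325 -0.0285  0.0039  0.0325  0.0444] (array([ 550.5, -152.9]), array([90.7, 93.6]), 72.9)
  far end v [-0.0284  0.0328] u max 0.064
```

View pics/16.0.png

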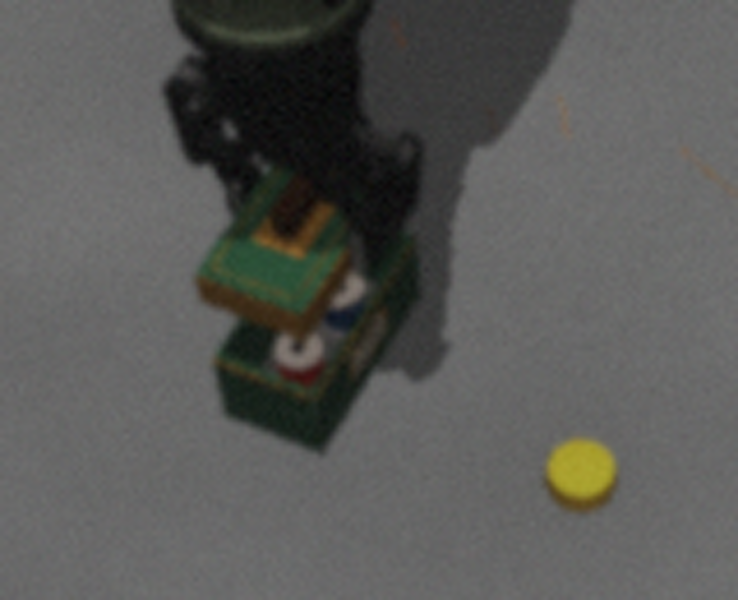

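The lids hang nested and level above the tin (crop 275,250 over 310,340), both spools inside. Aligned within about 1 mm; lowering.

```bash
python3 -m crank '[[0,0,0,0.02,0,-0.3,55],[0,0,0,0,0,-0.5,55],[0,0,0,0,0,-0.3,55],[0,0,0,0,0,-0.15,55],[0,0,0,0,0,-0.07,55],[0,0,0,0,0,-0.07,55],[0,0,0,0,0,-0.07,55],[0,0,0,0,0,0,55]]' 40
```

```text
clock: 16.88
tool_pos: [0.5345, -0.1501, 0.0584]
eef_rot: [[-0.958, 0.286, 0.0], [0.286, 0.958, -0.0], [-0.0, -0.0, -1.0]]
force: [-0.5, 0.6, -3.7]
opening: 0.0632
finger_force: 46.3
```

Free so far (-3.7 N is the lids' weight). Continue in small steps.

```bash
python3 -m crank '[[0,0,0,0,0,-0.06,55],[0,0,0,0,0,-0.05,55],[0,0,0,0,0,-0.05,55],[0,0,0,0,0,0,55]]' 40; python3 -m crank '[[0,0,0,0,0,-0.04,55],[0,0,0,0,0,-0.03,55],[0,0,0,0,0,0,55]]' 40
```

```text
clock: 17.22
tool_pos: [0.5344, -0.15, 0.0535]
eef_rot: [[-0.958, 0.286, -0.0], [0.286, 0.958, -0.0], [0.0, -0.0, -1.0]]
force: [-0.9, -0.1, -3.9]
opening: 0.0636
finger_force: 46.3
clock: 17.47
tool_pos: [0.5344, -0.1501, 0.0514]
eef_rot: [[-0.958, 0.286, -0.0], [0.286, 0.958, -0.0], [0.0, -0.0, -1.0]]
force: [-0.4, -0.2, -4.5]
opening: 0.0632
finger_force: 46.4
```

```bash
python3 -m crank '[[0,0,0,0,0,-0.02,55],[0,0,0,0,0,-0.02,55],[0,0,0,0,0,0,55]]' 40
```

```text
clock: 17.72
tool_pos: [0.5345, -0.1501, 0.0507]
eef_rot: [[-0.958, 0.286, 0.0], [0.286, 0.958, -0.0], [-0.0, -0.0, -1.0]]
force: [-2.5, -0.2, 5.4]
opening: 0.063
finger_force: 47.5
```

Seated: contact at z 0.0507. Release and rise clear.

```bash
python3 -m crank '[[0,0,0,0,0,0,60],[0,0,0,0,0,0,66],[0,0,0,0,0,0,72],[0,0,0,0,0,0,80],[0,0,0,0,0,0,85],[0,0,0,0,0,0,85],[0,0,0,0,0,0.3,85],[0,0,0,0,0,0.6,85],[0,0,0,0,0,0.9,85],[0,0,0,0,0,0.9,85],[0,0,0,0,0,0.6,45],[0,0,0,0,0,0,38],[0,0,0,0,0,0,38],[0,0,0,0,0,0,38]]' 25
python3 - <<'E'
from h import *
a=np.radians(-16.6); ex=np.array([np.cos(a),np.sin(a)]); ey=np.array([-ex[1],ex[0]])
d=cams.get_image("scene"); p=pts(d,np.ones((384,512),bool)); s=status.sense()
c=s["tool_pos"][:2]; u=(p[:,:2]-c)@ex; v=(p[:,:2]-c)@ey
for n,lo,hi in(("plate",.078,.088),("handle",.100,.109)):
    m=(p[:,2]>lo)&(p[:,2]<hi)&(abs(u)<.07)&(abs(v)<.035)
    print(n,m.sum(),"z",np.median(p[m,2]).round(4),"u",np.percentile(u[m],[1,50,99]).round(4),"v",np.percentile(v[m],[1,50,99]).round(4),rect(p[m]))
m=(p[:,2]>.078)&(p[:,2]<.088)&(u>.03)&(u<.07)&(abs(v)<.035)
A=np.c_[u[m],v[m],np.ones(m.sum())]; print("tilt deg",np.degrees(np.linalg.lstsq(A,p[m,2],rcond=None)[0][:2]).round(2))
cv2.imwrite("pics/e.png",cv2.resize(d["frame"][110:240,150:310],(738,600),interpolation=cv2.INTER_CUBIC)[:,:,::-1])
E
```

```text
clock: 18.88
tool_pos: [0.5342, -0.15, 0.1492]
eef_rot: [[-0.958, 0.286, -0.0], [0.286, 0.958, -0.0], [0.0, -0.0, -1.0]]
force: [-0.6, -0.6, -0.6]
opening: 0.0394
finger_force: 0.0
plate 816 z 0.0824 u [-0.0594  0.0142  0.063 ] v [-0.0303  0.0084  0.0332] (array([ 535.6, -149. ]), array([ 65.8, 126.3]), 73.1)
handle 87 z 0.1041 u [-0.0226  0.0012  0.0231] v [-0.0061  0.002   0.0082] (array([ 534.6, -149.1]), array([14.4, 46.8]), 73.1)
tilt deg [-0.22 -0.09]
```

View pics/e.png

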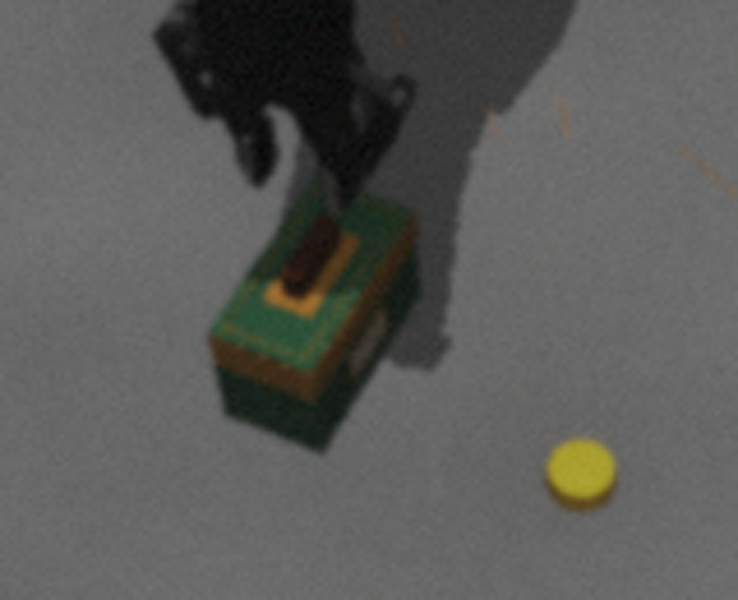

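The lids sit level and fully home (plate top 82.4 mm); handle at crop (312,255). Take the handle.

```bash
python3 -m crank '[[0,0,0,0.015,0.033,-0.4,38],[0,0,0,0,0,-0.6,38],[0,0,0,0,0,-0.5,38],[0,0,0,0,0,-0.3,38],[0,0,0,0,0,-0.25,38],[0,0,0,0,0,0,38],[0,0,0,0,0,0,28],[0,0,0,0,0,0,20],[0,0,0,0,0,0,8],[0,0,0,0,0,0,8],[0,0,0,0,0,0,8],[0,0,0,0,0,0,8],[0,0,0,0,0,0,8]]' 30
```

```text
clock: 20.02
tool_pos: [0.5352, -0.1492, 0.0886]
eef_rot: [[-0.958, 0.286, 0.001], [0.286, 0.958, -0.0], [-0.001, -0.0, -1.0]]
force: [-1.4, -0.1, 6.7]
opening: 0.0135
finger_force: 30.9
```

```bash
python3 -m crank '[[0,0,0,0,0,0,8],[0,0,0,0,0,0,8],[0,0,0,0,0,0.08,8],[0,0,0,0,0,0.1,8],[0,0,0,0,0,0.15,8],[0,0,0,0,0,0.2,8],[0,0,0,0,0,0.3,8],[0,0,0,0,0,0.4,8],[0,0,0,0,0,0.5,8],[0,0,0,0,0,0.5,8],[0,0,0,0,0,0.4,8],[0,0,0,0,0,0.3,8],[0,0,0,0,0,0.2,8],[0,0,0,0,0,0.15,8],[0,0,0,0,0,0.1,8],[0,0,0,0,0,0,8],[0,0,0,0,0,0,8],[0,0,0,0,0,0,8]]' 45
python3 - <<'E'
from h import *
a=np.radians(-16.6); ex=np.array([np.cos(a),np.sin(a)]); ey=np.array([-ex[1],ex[0]])
d=cams.get_image("scene"); p=pts(d,np.ones((384,512),bool)); s=status.sense()
c=s["tool_pos"][:2]; u=(p[:,:2]-c)@ex; v=(p[:,:2]-c)@ey
m=(p[:,2]>.175)&(p[:,2]<.192)&(u>.025)&(u<.07)&(abs(v)<.035)
A=np.c_[u[m],v[m],np.ones(m.sum())]; print("plate",m.sum(),np.median(p[m,2]),"tilt deg",np.degrees(np.linalg.lstsq(A,p[m,2],rcond=None)[0][:2]).round(2))
m=(p[:,2]>.074)&(p[:,2]<.084)&(abs(u)<.07)&(abs(v)<.035);print("band",m.sum(),np.percentile(p[m,2],[10,50,90]).round(4),rect(p[m]))
cv2.imwrite("pics/f.png",cv2.resize(d["frame"][100:250,140:325],(738,600),interpolation=cv2.INTER_CUBIC)[:,:,::-1])
E
```

```text
clock: 21.52
tool_pos: [0.5347, -0.149, 0.1888]
eef_rot: [[-0.958, 0.286, -0.001], [0.286, 0.958, 0.0], [0.001, -0.0, -1.0]]
force: [-0.1, -0.4, -1.1]
opening: 0.0128
finger_force: 46.3
plate 340 0.1825277260347129 tilt deg [-0.69  0.21]
band 259 [0.0749 0.0791 0.0815] (array([ 535.1, -149.5]), array([ 66.6, 128.1]), 73.9)
```

View pics/f.png

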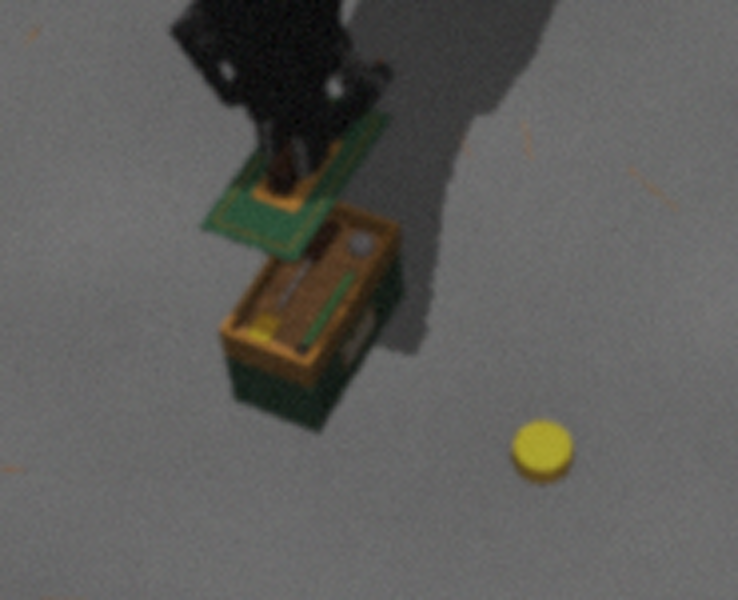

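The outer lid is held level, 10 cm up (crop 295,190). The inner lid is seated on the tin with its tool tray open (310,290). Handing in.

```bash
python3 -c "from cell import order; print(order.hand_in())"
```

```text
the job is handed in; nothing more can be done
None
```

I finished the job and handed it in at about 21.5 s: both spools are in the tin, the inner lid is seated with its tool tray open, and the gripper holds the outer lid level (within about 1°) 10 cm above where it sat.

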